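# Free the stuck bung of a desoldering station's solder pot and rack it

### The arm

A 6-joint arm with a two-finger parallel gripper is mounted at the origin on the work surface. World frame = base frame: x ahead of the robot, y to its left, z up, the work surface at z = 0. Lengths are in mm, angles in rad, forces in N, time in s.
With the tool pointing down it reaches from about 275 to 750 mm from the base axis. Payload 10.2 kg.
Tool frame: the origin (TCP) lies at the very end of the fingers, on their centre line; the grasp point (between the pads) lies 19 mm behind it (ctrl.grip_depth is the distance from the TCP to the grasp point, in mm); z points along the fingers, x is the direction in which the jaws open and shut, and the axes are right-handed (so a half turn about z gives the same grasp; the last joint's range is limited). The gripper opens to 85 mm and grips with 20 to 120 N. Pads are 22 mm wide; open, the fingers measure 114 mm over their backs; the gripper's body (76 mm by 85 mm) begins 54 mm behind the grasp point. The pads swing forward as they close: fully open they stand 13 mm farther back than shut.
Start: joints at [-1.487, 0.313, 1.498, -0, 1.331, -0.223], TCP at [158.542, -500.495, 231.294] pointing down, gripper open.
Joint ranges: [-2.94, 2.94], [-0.97, 2.17], [0.19, 2.56], [-1.23, 4.37], [0.02, 3.11], [-2.88, 2.88]. Speed limits (rad/s): [2.39, 2.39, 3.01, 3.14, 3.14, 3.14].

### API

Orientations are given as a unit quaternion [w, x, y, z].
In Python, from rig import ctrl gives the robot as it stands.
- The arm moves only by the tool play_rows, never from a script. Its argument "motion" is a list of rows, each a list of 2 entries, a list of its own where there are three numbers: the shift along the tool's x, y, z in mm, then the turn, a rotation vector about the tool's x, y, z in degrees. A call has 1 to 20 rows; each row shifts and turns the commanded pose from where the row before left it, along the tool's axes as they then stand; what a row does not reach is not made up. A row lasts 1/12 s, in which the tool goes at most 41.7 mm and 7.16 degrees, less where a joint would pass 70% of its speed; a pose out of reach is approached as far as the arm can. A call with a gripper value outside its range is refused whole. "fingers" is the finger opening in mm, from 0 to 85.4, set as the call begins (left out, the last holds). The fingers move at their own pace and stop on an object; "squeeze" is the grip in N (left out, the last holds). Time passes only in rows, so rows that do not move let the fingers close. It gives the time, the measured TCP pose, the force and the opening at its end, in the units of the state.
- ctrl.sense(): the state, without advancing time (a new reading comes with each control period).
- ctrl.capture(name): name is "scene" or "top" or "wrist"; returns the picture (384x512x3 uint8, red, green, blue); there is no depth.
- ctrl.get_calibration(name): a dict with "K" (3x3 intrinsics, pixels), "R" (3x3) and "t" (3): a world point X has camera coordinates R X + t; the wrist camera has in their place "tool_from_camera" (4x4, takes a point from camera to tool coordinates, whose origin is the TCP and whose axes are the tool frame's). Camera axes: x right, y down, z forward; pixel columns grow to the right and rows downward; lengths in mm; the calibration is good to about 2 mm. A picture is of the moment at which its call begins: read the wrist's pose just before it. get_calibration takes no time and is no camera call.
- ctrl.finish_job(): hands the job in, once; it reports no verdict.
Trained networks look in the newest picture that a camera, given by its name, has taken for a name from the list of things; names that differ only in an ending like _2 or _b are one class to them, and where a whole thing is asked for, a point or a joint stands for the part that bears it (a point fixed in the world has none). Each returns a list of dicts, best first, with "p" (0 to 1); they miss things now and then, are a little off and sometimes report something else, mostly with a low value. They report only what shows in the picture. A call takes as long as a camera call. They do not tell look-alikes from the thing itself.
- ctrl.spot_in(camera, name): "position" ([column, row] as shares, 0 to 1, of the picture: columns of its width, rows of its height, amid what is visible of it).
The state is a dict: "time_s": time; "joints": joint angles; "dq": joint speeds; "tau": joint torques, N m; "eef_pos": TCP position; "ee_rot": TCP orientation; "force": force on the tool from outside, world axes, zero at the start; "wrist_torque": the same for the moment, N m; "grip_width": opening from 0.0 (shut) to 1.0 (fully open).
Only numpy, scipy, OpenCV 4.12 (cv2) and the standard library are available. Lean on these libraries where they do the work, as an engineer would, in place of code of your own. Each camera call takes 0.05 s, during which the arm holds its last target. There are 200 camera calls.

### The job

The bung in the desoldering station's solder pot is stuck tight: grip it by the flat faces of its wing and twist it back and forth while pulling it up a little at a time, so that it comes free and the pot stays down in its seat instead of being lifted out with it. Stand the freed bung upright on the mat and let go, take it again by the two ends of its wing, and set it down (do not drop it) upright in the middle of the rack's empty bay, wing lying along the bay like the other two bungs. Leave everything else where it is.

Things in the scene. Friction and masses are not known exactly. Their poses are not given: they have to be found in the camera images.
- bung_mid (a point): the stuck bung, half-way up (29 mm above its foot). Aluminium cylinder 34 mm across, 30 mm high, with a grey wing on top 56 mm long (bung x), 20 mm thick (y), 28 mm high, centred 15 mm above this point; z up, 120 g, stands steadily on its foot. At the start its foot is 40 mm above the mat, in the pot; two identical bungs stand in the rack
- well (a point): centre of the top rim of the station's round guard, 90 mm above the mat. Guard: 86 mm across outside, 76 mm inside, on a 110 mm square base (bolts at its corners, 75 mm high); axes: the station's. In it stands the pot, 48 mm across, rim 34 mm below this point. The wing's top is 8 mm above the guard: fingers fit beside its flat faces (28 mm to the guard), not at its ends
- pot (a joint): lift of the solder pot from its seat (m, 0 = seated, at most 0.04). It cannot turn; only its weight (6 N) holds it down. The seal grips the bung with 18 N of friction, whichever way it slips, until it is 14 mm up in the pot: pulled straight, the pot comes along; with 1 rad of twist per 3 mm of pull or more (strokes either way) it stays. Over 8 mm of lift counts as pulled out
- empty_bay (a point): centre of the floor of the rack's empty bay (a small square of white paper lies there), 5 mm above the mat; the bay runs along this point's x, z up. 39 mm wide between two dividers 6 mm thick, 34 mm long (along x), 52 mm high above the floor: the wing's ends stick out 11 mm past the dividers; there is no room for fingers beside its flat faces
- rack: the fixed black rack: base plate 80 mm (x) by 141 mm (y) by 5 mm, origin at the centre of its underside, on the mat; three bays side by side along y at -45, 0 and +45 mm, each running along x; one is empty, the others hold a bung each
- spare_a_mid (a point): a bung in the rack, half-way up; same as the stuck one; leave it
- spare_b_mid (a point): the other bung in the rack, half-way up; leave it
- jar_mid (a point): amber jar between the station and the rack, half-way up; 44 mm across, 50 mm high; leave it
- flux_mid (a point): amber bottle behind, half-way up; 52 mm across, 130 mm high; leave it
- spool: solder spool standing behind, 64 mm across, 58 mm high; origin at the centre of its underside; leave it
- board: green circuit board lying at the left, 120 by 80 mm, 15 mm high; origin at the centre of its underside; leave it
- tweezers: steel tweezers lying at the right, 115 mm long along x, 9 mm high; leave them
- driver: screwdriver lying behind on the right, 180 mm long along its x, 26 mm high; leave it
Things that resemble listed ones, but are neither listed nor needed, are in the scene too. Leave any turquoise or yellow look-alike of the part that bears bung_mid alone.

How it is judged:
By the outcome, as a careful person would: the job done as asked, in the order asked, and still so for the second after the job is handed in, with the robot touching nothing.
It also fails if it takes over 72 s, if anything falls off the work surface, if the arm or the gripper's body presses on something with over 40 N, if the wrist force passes 120 N, or if a joint passes its speed limit or range.

## Working session

There is one attempt and no reset: what is moved stays moved. The work goes in short steps, Python scripts to look and compute and a tool call to move; the robot and the scene stay as the last step left them, time stands still between calls to the robot, and variables do not carry over. Pictures are saved under pics/ and viewed, about 8 in all and at most 12, crops included, and the job is handed in when it is done.

Besides the shell and the picture viewer there is one more tool, called as name(argument=value, ...) on one line, values as JSON. play_rows: Moves the arm, as the interface text tells. Its arguments: {"type":"object","properties":{"motion":{"type":"array"},"fingers":{"type":"number"},"squeeze":{"type":"number"}},"required":["motion"]}

```bash
mkdir -p pics; ls; cat > h.py <<'E'
import numpy as np, cv2
from scipy.spatial.transform import Rotation as Ro
from rig import ctrl
def save(cam,fn,scale=1.5):
    im=ctrl.capture(cam); cv2.imwrite('pics/'+fn,cv2.resize(im[:,:,::-1],None,fx=scale,fy=scale,interpolation=cv2.INTER_CUBIC)); return im
def pose():
    s=ctrl.sense(); w,x,y,z=s['ee_rot']; return np.array(s['eef_pos']),Ro.from_quat([x,y,z,w]).as_matrix()
def cam(name):
    c=ctrl.get_calibration(name); K=np.array(c['K'])
    if 'R' in c: return K,np.array(c['R']),np.array(c['t'])
    T=np.array(c['tool_from_camera']); p,R=pose()
    Rw=R@T[:3,:3]; o=p+R@T[:3,3]; return K,Rw.T,-Rw.T@o
def ray(name,u,v,z):
    K,R,t=cam(name); o=-R.T@t; d=R.T@np.linalg.inv(K)@np.array([u,v,1]); return o+d*(z-o[2])/d[2]
def proj(name,X):
    K,R,t=cam(name); q=K@(R@np.array(X)+t); return q[:2]/q[2]
E
python3 - <<'E'
from h import *
a=save('scene','s0.png');b=save('top','t0.png')
cv2.imwrite('pics/both.png',np.vstack([a,b])[:,:,::-1])
s=ctrl.sense();print(s, ctrl.grip_depth)
for n in ['bung_mid','well','empty_bay','rack','jar_mid','spare_a_mid']:
    for c in ['top','scene']:
        for d in ctrl.spot_in(c,n)[:5]:
            u,v=d['position'][0]*512,d['position'][1]*384
            z={'bung_mid':80,'well':90,'empty_bay':5,'rack':30,'jar_mid':25,'spare_a_mid':34}[n]
            print(n,c,round(d['p'],2),round(u),round(v),ray(c,u,v,z).round())
for c in ['top','scene']:
    K,R,t=cam(c);print(c,(-R.T@t).round(),K[0,0])
E
```

```text
pics
{'time_s': 0.1, 'joints': array([-1.48743639e+00,  3.13395964e-01,  1.49831762e+00,  2.17026724e-05,
        1.33099329e+00, -2.23409330e-01]), 'dq': array([-0.00024172, -0.00062868, -0.00205683, -0.00034251,  0.00238207,
        0.00071221]), 'tau': array([ 3.07087525e-03, -4.12903082e+01, -2.60146344e+01, -1.55212056e-04,
        3.02514694e-03, -1.86767227e-05]), 'eef_pos': array([ 158.51069043, -500.27834726,  230.80769254]), 'ee_rot': array([-4.27447113e-04,  8.06837960e-01, -5.90772541e-01, -3.57453140e-04]), 'force': array([-1.27369451, -0.47933726, -0.69640969]), 'wrist_torque': array([-0.02389039,  0.0051596 , -0.0789428 ]), 'grip_width': 1.0015152109757726} 18.700000000000003
bung_mid top 0.55 327 193 [ 596. -315.   80.]
bung_mid top 0.53 324 214 [ 512. -302.   80.]
bung_mid top 0.52 271 180 [650. -94.  80.]
bung_mid top 0.38 298 232 [ 443. -198.   80.]
bung_mid scene 0.67 261 231 [ 698. -124.   80.]
bung_mid scene 0.52 196 277 [ 635. -360.   80.]
bung_mid scene 0.51 213 226 [ 566. -185.   80.]
bung_mid scene 0.49 173 258 [ 544. -344.   80.]
bung_mid scene 0.48 180 225 [ 479. -237.   80.]
well top 0.6 297 203 [ 555. -197.   90.]
well scene 0.96 217 238 [ 608. -225.   90.]
rack top 0.69 185 225 [480. 252.  30.]
rack scene 0.92 263 167 [516. 192.  30.]
jar_mid top 0.63 247 199 [583.   1.  25.]
jar_mid top 0.61 124 224 [489. 500.  25.]
jar_mid top 0.19 291 200 [ 578. -179.   25.]
jar_mid scene 0.53 257 207 [605.   3.  25.]
spare_a_mid top 0.53 199 217 [511. 195.  34.]
spare_a_mid scene 0.48 266 161 [510. 223.  34.]
top [ 362.  -14. 1618.] 393.8094968167115
scene [1114. -862. 1009.] 420.8934511713233
```

View pics/t0.png

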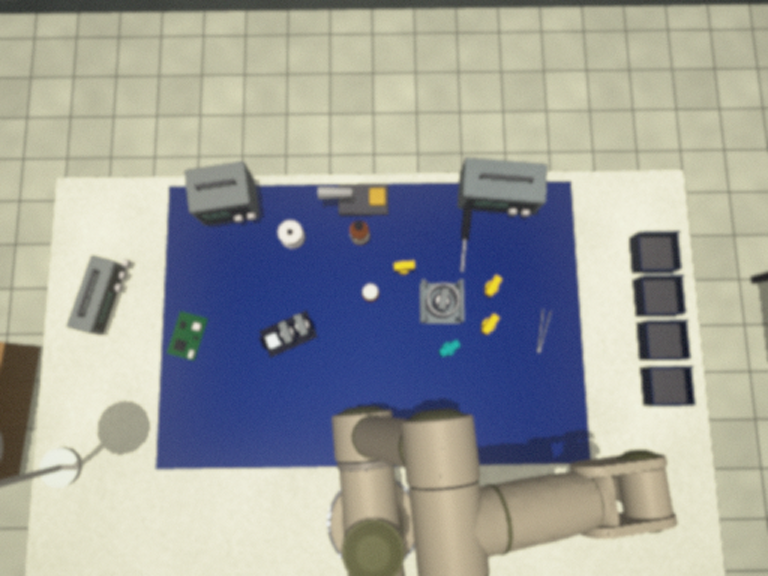

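View pics/s0.png

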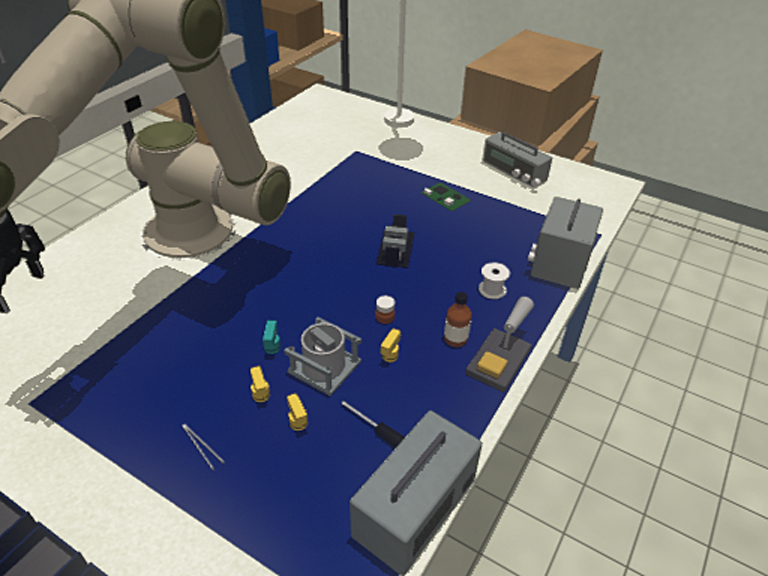

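```bash
cat >> h.py <<'E'
def go(x,y,z,yaw):
    "tool-frame shift (mm) and turn about tool z (deg) to reach vertical pose"
    p,R=pose(); cur=np.degrees(np.arctan2(R[1,0],R[0,0])); d=(yaw-cur+180)%360-180
    print('at',p.round(1),'yaw',round(cur,2),'tilt',np.degrees(np.arccos(-R[2,2])).round(2),'shift',(R.T@(np.array([x,y,z])-p)).round(1),'turn z',round(-d,2), 'rotvec err',np.degrees(Ro.from_matrix(R.T@np.array([[np.cos(np.radians(yaw)),np.sin(np.radians(yaw)),0],[np.sin(np.radians(yaw)),-np.cos(np.radians(yaw)),0],[0,0,-1]]).T).as_rotvec()).round(2))
E
python3 - <<'E'
from h import *
print(np.array(ctrl.get_calibration('wrist')['tool_from_camera']).round(3),ctrl.get_calibration('wrist')['K'][0][0])
go(540,-197,330,-19.5)
go(158,-500,231,-72.4)
E
```

```text
[[ 1.0000e+00 -1.0000e-03 -0.0000e+00  1.6900e-01]
 [ 1.0000e-03  9.5100e-01  3.0900e-01 -7.9477e+01]
 [ 0.0000e+00 -3.0900e-01  9.5100e-01 -1.4171e+02]
 [ 0.0000e+00  0.0000e+00  0.0000e+00  1.0000e+00]] 268.3191647711072
at [ 158.5 -500.5  231.3] yaw -72.42 tilt 0.0 shift [-174.1 -455.3  -98.7] turn z -52.92 rotvec err [  0.    -0.   -52.92]
at [ 158.5 -500.5  231.3] yaw -72.42 tilt 0.0 shift [-0.6  0.4  0.3] turn z -0.02 rotvec err [ 0.   -0.   -0.02]
```

play_rows(motion=[[[-10.5, -29.5, -0.5], [0, 0, 0]], [[-10.5, -29.5, -0.5], [0, 0, 0]], [[-10.5, -29.5, -0.5], [0, 0, 0]], [[-10.5, -29.5, -0.5], [0, 0, 0]], [[-10.5, -29.5, -0.5], [0, 0, 0]], [[-10.5, -29.5, -0.5], [0, 0, 0]], [[-10.5, -29.5, -0.5], [0, 0, 0]], [[-10.5, -29.5, -0.5], [0, 0, 0]], [[-10.5, -29.5, -0.5], [0, 0, 0]], [[-10.5, -29.5, -0.5], [0, 0, 0]], [[-10.5, -29.5, -0.5], [0, 0, 0]], [[-10.5, -29.5, -0.5], [0, 0, 0]], [[-10.5, -29.5, -0.5], [0, 0, 0]], [[-10.5, -29.5, -0.5], [0, 0, 0]], [[-10.5, -29.5, -0.5], [0, 0, 0]], [[-10.5, -29.5, -0.5], [0, 0, 0]], [[0, 0, 0], [0, 0, 0]], [[0, 0, 0], [0, 0, 0]]], fingers=85)

```text
time_s: 2.2
eef_pos: [558.4, -196.8, 238.9]
ee_rot: [0.0, 0.808, -0.59, -0.0]
force: [0.3, -0.3, 0.5]
grip_width: 1.0
```

```bash
python3 - <<'E'
from h import *
s=ctrl.sense();print(s['time_s'],s['joints'].round(2))
go(555,-197,240,-72.4)
save('wrist','w1.png')
for n in ['bung_mid','well','pot']:
  for d in ctrl.spot_in('wrist',n)[:4]:
    u,v=d['position'][0]*512,d['position'][1]*384
    print(n,round(d['p'],2),round(u),round(v),ray('wrist',u,v,90).round(1))
E
```

```text
2.2 [-0.54  0.46  1.27 -0.    1.41  0.73]
at [ 558.4 -196.8  238.9] yaw -72.29 tilt 0.03 shift [-0.9  3.3 -1.1] turn z 0.11 rotvec err [0.03 0.02 0.11]
bung_mid 0.9 359 152 [ 615.1 -303.3   90. ]
bung_mid 0.82 234 236 [ 474.8 -201.8   90. ]
bung_mid 0.81 249 157 [ 572.7 -189.9   90. ]
bung_mid 0.67 248 137 [ 593.8 -182.5   90. ]
well 0.83 248 140 [ 590.9 -183.1   90. ]
pot 0.9 243 140 [ 588.5 -178.5   90. ]
```

View pics/w1.png

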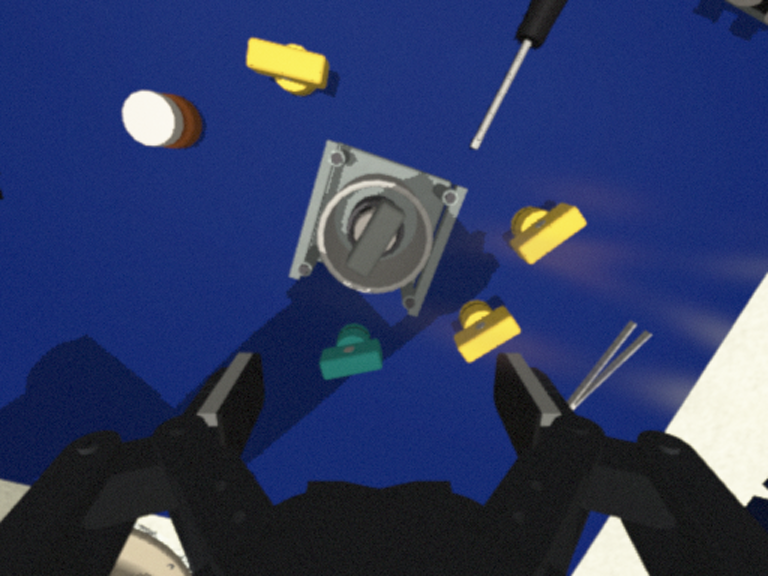

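```bash
python3 - <<'E'
from h import *
im=cv2.imread('pics/w1.png')
c=[ray('wrist',u/1.5,v/1.5,98)[:2] for u,v in [(384,196),(403,207),(368,277),(346,264)]]
c=np.array(c);print(c.round(1),c.mean(0))
a=(c[0]+c[1]-c[2]-c[3])/2;print(np.linalg.norm(a),np.degrees(np.arctan2(a[1],a[0])),np.linalg.norm(c[0]-c[1]))
e=[ray('wrist',u/1.5,v/1.5,90)[:2] for u,v in [(318,235),(434,235),(375,176),(375,292)]]
e=np.array(e);print(e.round(1),np.linalg.norm(e[0]-e[1]),np.linalg.norm(e[2]-e[3]),e.mean(0))
cv2.imwrite('pics/w1c.png',cv2.resize(ctrl.capture('wrist')[90:220,180:325,::-1],None,fx=5,fy=5,interpolation=cv2.INTER_CUBIC))
E
```

```text
[[ 603.4 -188.3]
 [ 600.1 -203.3]
 [ 543.6 -195. ]
 [ 548.3 -176.7]] [ 573.84878582 -190.84582805]
56.69266336682346 -10.094751362899833 15.33578848624453
[[ 561.  -151. ]
 [ 586.6 -232.4]
 [ 613.8 -178.4]
 [ 531.1 -204.3]] 85.27051476967522 86.70375746824945 [ 573.14990739 -191.52955914]
```

View pics/w1c.png

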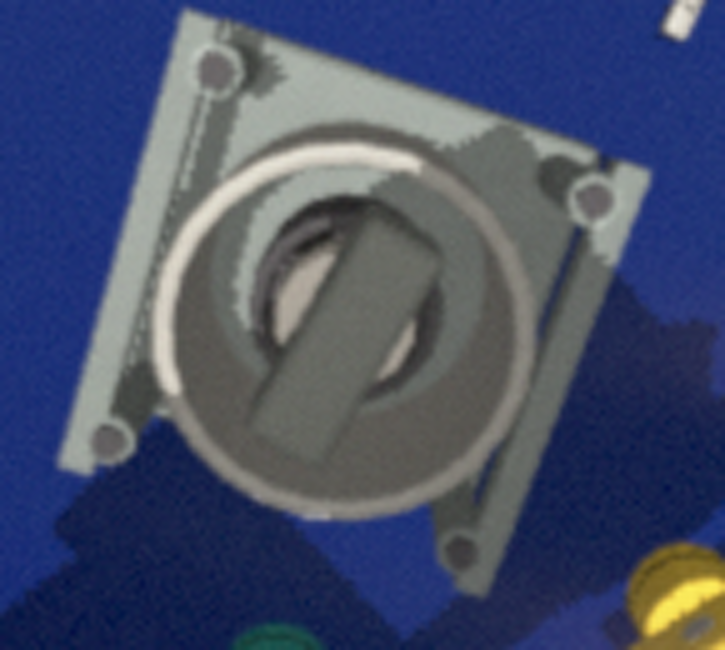

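```bash
python3 - <<'E'
from h import *
f=lambda L,z:np.array([ray('wrist',180+(u-2)/5,90+(v-2)/5,z)[:2] for u,v in L])
c=f([(375,210),(440,255),(320,465),(255,415)],98);print(c.round(1),c.mean(0))
a=(c[0]+c[1]-c[2]-c[3])/2;print(np.linalg.norm(a),np.degrees(np.arctan2(a[1],a[0])),np.linalg.norm(c[0]-c[1]))
e=f([(155,329),(537,329),(346,140),(346,518)],90);print(e.mean(0))
go(573.5,-191.3,200,-100)
R=pose()[1]
E
```

```text
[[ 602.1 -187.2]
 [ 597.3 -203.1]
 [ 545.4 -192.5]
 [ 552.  -175.6]] [ 574.19186851 -189.61652486]
52.185793148164926 -12.312418833068733 16.60046703340184
[ 573.74177805 -189.60671695]
at [ 557.2 -198.6  239.5] yaw -72.5 tilt 0.01 shift [ -2.1 -17.8  39.5] turn z 27.5 rotvec err [-0.00e+00 -1.00e-02  2.75e+01]
```

play_rows(motion=[[[-1, -6.2, 15], [0, 0, 0]], [[-1, -6.2, 15], [0, 0, 0]], [[-1, -6.2, 15], [0, 0, 0]], [[0, 0, 0], [0, 0, 5.8]], [[0, 0, 0], [0, 0, 5.8]], [[0, 0, 0], [0, 0, 5.8]], [[0, 0, 0], [0, 0, 5.8]], [[0, 0, 0], [0, 0, 5.8]], [[0, 0, 0], [0, 0, 0]], [[0, 0, 0], [0, 0, 0]], [[0, 0, 0], [0, 0, 0]]], fingers=34, squeeze=80)

```text
time_s: 3.37
eef_pos: [574.4, -189.7, 194.4]
ee_rot: [0.0, -0.634, 0.773, -0.0]
force: [-0.6, -0.5, 0.2]
grip_width: 0.4
```

```bash
python3 - <<'E'
from h import *
go(574,-190,150,-101.5)
print(ctrl.sense()['grip_width'], [proj('wrist',(574,-190,z)).round() for z in (98,90)])
im=ctrl.capture('wrist'); cv2.imwrite('pics/w2.png',cv2.resize(im[90:290,130:390,::-1],None,fx=3,fy=3,interpolation=cv2.INTER_CUBIC))
E
```

```text
at [ 574.4 -189.7  194.4] yaw -101.29 tilt 0.01 shift [ 0.4  0.3 44.4] turn z 0.21 rotvec err [-0.01 -0.    0.21]
0.40033895110050016 [array([253., 188.]), array([253., 185.])]
```

View pics/w2.png

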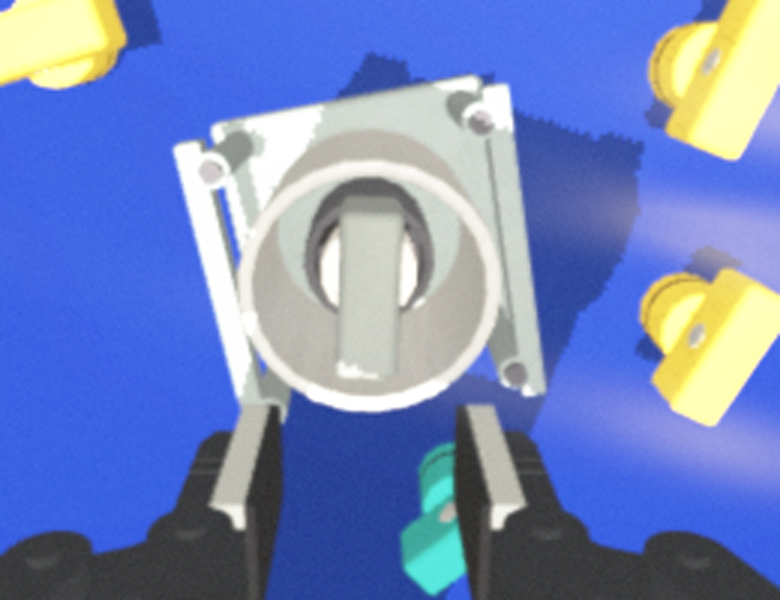

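```bash
python3 - <<'E'
from h import *
f=lambda L,z:np.array([ray('wrist',130+(u-1)/3,90+(v-1)/3,z)[:2] for u,v in L])
c=f([(342,212),(402,212),(396,360),(338,360)],98)
m1=(c[0]+c[1])/2;m2=(c[2]+c[3])/2;a=m1-m2
print(c.round(1),np.degrees(np.arctan2(a[1],a[0])),np.linalg.norm(c[0]-c[1]),np.linalg.norm(c[2]-c[3]))
d=a/np.linalg.norm(a);n=np.array([-d[1],d[0]])
e=f([(238,286),(501,286),(369,160),(369,412)],90).mean(0);print('ring',e,'wing line offset',n@(m1-e),n@(m2-e))
t=f([(371,198),(366,378)],98);print(t, t.mean(0))
E
```

```text
[[ 601.4 -187.1]
 [ 597.8 -204.9]
 [ 550.6 -194.1]
 [ 554.3 -175.9]] -13.142166021107625 18.113774767085033 18.587092212730724
ring [ 573.13753907 -189.85446463] wing line offset 0.05778747315206889 0.05778747315206889
[[ 603.8719794  -196.51709305]
 [ 546.33309816 -183.40678286]] [ 575.10253878 -189.96193795]
```

play_rows(motion=[[[0.4, 0.8, 15], [0, 0, 1.7]], [[0, 0, 20], [0, 0, 0]], [[0, 0, 20], [0, 0, 0]], [[0, 0, 20], [0, 0, 0]], [[0, 0, 15], [0, 0, 0]], [[0, 0, 12], [0, 0, 0]], [[0, 0, 10], [0, 0, 0]], [[0, 0, 5], [0, 0, 0]], [[0, 0, 3], [0, 0, 0]], [[0, 0, 0], [0, 0, 0]], [[0, 0, 0], [0, 0, 0]]])

```text
time_s: 4.33
eef_pos: [574.1, -189.7, 74.9]
ee_rot: [0.0, -0.622, 0.783, -0.001]
force: [0.7, 0.4, -0.5]
grip_width: 0.397
```

play_rows(motion=[[[0, 0, 0], [0, 0, 0]], [[0, 0, 0], [0, 0, 0]], [[0, 0, 0], [0, 0, 0]], [[0, 0, 0], [0, 0, 0]], [[0, 0, 0], [0, 0, 0]], [[0, 0, 0], [0, 0, 0]]], fingers=10, squeeze=80)

```text
time_s: 4.83
eef_pos: [574.1, -189.9, 75.3]
ee_rot: [0.0, -0.622, 0.783, -0.001]
force: [-1.1, -0.6, 5.9]
grip_width: 0.221
```

```bash
python3 - <<'E'
from h import *
s=ctrl.sense();print(s['grip_width']*85.4,s['force'],s['wrist_torque'],s['joints'].round(2))
go(573.5,-190,74,-103)
E
```

```text
18.9159220819035 [-1.10754078 -0.6078241   5.92164752] [-0.00048924  0.29592986  0.10788692] [-0.51  0.64  1.43 -0.    1.07  1.29]
at [ 574.1 -189.9   75.3] yaw -103.12 tilt 0.1 shift [0.3 0.6 1.3] turn z -0.12 rotvec err [-0.09 -0.04 -0.12]
```

play_rows(motion=[[[0, 0, 0], [0, 0, 4]], [[0, 0, -0.1], [0, 0, 6.5]], [[0, 0, -0.22], [0, 0, 6.5]], [[0, 0, -0.22], [0, 0, 6.5]], [[0, 0, -0.22], [0, 0, 6.5]], [[0, 0, -0.22], [0, 0, 6.5]], [[0, 0, -0.22], [0, 0, 6.5]], [[0, 0, -0.22], [0, 0, 6.5]], [[0, 0, 0], [0, 0, 3]]])

```text
time_s: 5.58
eef_pos: [573.1, -190.1, 75.5]
ee_rot: [-0.001, -0.209, 0.978, -0.0]
force: [-3.2, -2.9, -0.1]
grip_width: 0.216
```

```bash
python3 - <<'E'
from h import *
s=ctrl.sense();print(s['grip_width']*85.4,s['force'],s['wrist_torque'],s['joints'].round(2))
go(573.5,-190,74,-103)
im=save('scene','x.png'); cv2.imwrite('pics/s1.png',cv2.resize(im[170:270,160:270,::-1],None,fx=5,fy=5,interpolation=cv2.INTER_CUBIC))
E
```

```text
18.414333572110422 [-3.16640022 -2.92833742 -0.06260149] [-0.6492557   0.48786182  0.33490684] [-0.51  0.64  1.43 -0.    1.08  2.21]
at [ 573.1 -190.1   75.5] yaw -155.91 tilt 0.11 shift [-0.4 -0.   1.5] turn z -52.91 rotvec err [ 4.000e-02 -1.100e-01 -5.291e+01]
```

View pics/s1.png

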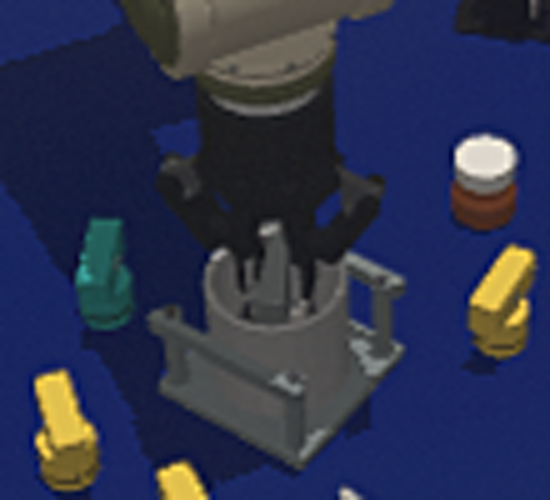

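play_rows(motion=[[[0, 0, 0], [0, 0, -4]], [[0, 0, -0.24], [0, 0, -6.7]], [[0, 0, -0.24], [0, 0, -6.7]], [[0, 0, -0.24], [0, 0, -6.7]], [[0, 0, -0.24], [0, 0, -6.7]], [[0, 0, -0.24], [0, 0, -6.7]], [[0, 0, -0.24], [0, 0, -6.7]], [[0, 0, -0.24], [0, 0, -6.7]], [[0, 0, -0.24], [0, 0, -6.7]], [[0, 0, -0.24], [0, 0, -6.7]], [[0, 0, -0.24], [0, 0, -6.7]], [[0, 0, -0.24], [0, 0, -6.7]], [[0, 0, -0.24], [0, 0, -6.7]], [[0, 0, -0.24], [0, 0, -6.7]], [[0, 0, -0.24], [0, 0, -6.7]], [[0, 0, -0.24], [0, 0, -6.7]], [[0, 0, -0.24], [0, 0, -6.7]], [[0, 0, 0], [0, 0, -3]]])

```text
time_s: 7.13
eef_pos: [573.3, -188.6, 79.0]
ee_rot: [-0.001, 0.937, -0.35, -0.001]
force: [-0.8, 2.1, -1.0]
grip_width: 0.218
```

```bash
python3 - <<'E'
from h import *
s=ctrl.sense();print(s['grip_width']*85.4,s['force'],s['wrist_torque'],s['joints'].round(2))
go(573.5,-190,74,-103)
E
```

```text
18.574599496793667 [-0.78533457  2.10423845 -1.028472  ] [ 0.49519406  0.21052368 -0.29062798] [-0.51  0.63  1.42  0.    1.09  0.2 ]
at [ 573.3 -188.6   79. ] yaw -41.02 tilt 0.16 shift [1.1 0.9 5. ] turn z 61.98 rotvec err [5.000e-02 1.600e-01 6.198e+01]
```

play_rows(motion=[[[0, 0, 0], [0, 0, 4]], [[0, 0, -0.26], [0, 0, 6.7]], [[0, 0, -0.26], [0, 0, 6.7]], [[0, 0, -0.26], [0, 0, 6.7]], [[0, 0, -0.26], [0, 0, 6.7]], [[0, 0, -0.26], [0, 0, 6.7]], [[0, 0, -0.26], [0, 0, 6.7]], [[0, 0, -0.26], [0, 0, 6.7]], [[0, 0, -0.26], [0, 0, 6.7]], [[0, 0, -0.26], [0, 0, 6.7]], [[0, 0, -0.26], [0, 0, 6.7]], [[0, 0, -0.26], [0, 0, 6.7]], [[0, 0, -0.26], [0, 0, 6.7]], [[0, 0, -0.26], [0, 0, 6.7]], [[0, 0, -0.26], [0, 0, 6.7]], [[0, 0, -0.26], [0, 0, 6.7]], [[0, 0, -0.26], [0, 0, 6.7]], [[0, 0, 0], [0, 0, 3]]])

```text
time_s: 8.63
eef_pos: [573.2, -190.1, 83.4]
ee_rot: [-0.001, -0.209, 0.978, -0.0]
force: [-2.8, -4.4, -1.8]
grip_width: 0.214
```

play_rows(motion=[[[0, 0, 0], [0, 0, -4]], [[0, 0, -0.26], [0, 0, -6.7]], [[0, 0, -0.26], [0, 0, -6.7]], [[0, 0, -0.26], [0, 0, -6.7]], [[0, 0, -0.26], [0, 0, -6.7]], [[0, 0, -0.26], [0, 0, -6.7]], [[0, 0, -0.26], [0, 0, -6.7]], [[0, 0, -0.26], [0, 0, -6.7]], [[0, 0, -0.26], [0, 0, -6.7]], [[0, 0, -0.26], [0, 0, -6.7]], [[0, 0, -0.26], [0, 0, -6.7]], [[0, 0, -0.26], [0, 0, -6.7]], [[0, 0, -0.26], [0, 0, -6.7]], [[0, 0, -0.26], [0, 0, -6.7]], [[0, 0, -0.26], [0, 0, -6.7]], [[0, 0, -0.26], [0, 0, -6.7]], [[0, 0, -0.26], [0, 0, -6.7]], [[0, 0, 0], [0, 0, -3]]])

```text
time_s: 10.13
eef_pos: [573.5, -188.6, 87.5]
ee_rot: [-0.001, 0.937, -0.35, -0.001]
force: [-1.2, 3.1, -0.6]
grip_width: 0.216
```

```bash
python3 - <<'E'
from h import *
s=ctrl.sense();print(s['grip_width']*85.4,s['force'],s['wrist_torque'],s['joints'].round(2))
go(573.5,-190,74,-103)
E
```

```text
18.472121323029317 [-1.21355989  3.09501014 -0.61383373] [ 0.51960408  0.28720248 -0.11209198] [-0.51  0.62  1.42  0.    1.1   0.2 ]
at [ 573.5 -188.6   87.5] yaw -40.99 tilt 0.12 shift [ 0.9  1.1 13.5] turn z 62.01 rotvec err [1.000e-02 1.300e-01 6.201e+01]
```

play_rows(motion=[[[0, 0, 0], [0, 0, 4]], [[0, 0, -0.26], [0, 0, 6.7]], [[0, 0, -0.26], [0, 0, 6.7]], [[0, 0, -0.26], [0, 0, 6.7]], [[0, 0, -0.26], [0, 0, 6.7]], [[0, 0, -0.26], [0, 0, 6.7]], [[0, 0, -0.26], [0, 0, 6.7]], [[0, 0, -0.26], [0, 0, 6.7]], [[0, 0, -0.26], [0, 0, 6.7]], [[0, 0, -0.26], [0, 0, 6.7]], [[0, 0, -0.26], [0, 0, 6.7]], [[0, 0, -0.26], [0, 0, 6.7]], [[0, 0, -0.26], [0, 0, 6.7]], [[0, 0, -0.26], [0, 0, 6.7]], [[0, 0, -0.26], [0, 0, 6.7]], [[0, 0, -0.26], [0, 0, 6.7]], [[0, 0, -0.26], [0, 0, 6.7]], [[0, 0, 0], [0, 0, 3]]])

```text
time_s: 11.63
eef_pos: [573.8, -189.3, 92.0]
ee_rot: [0.0, -0.209, 0.978, 0.0]
force: [0.5, -0.1, -2.1]
grip_width: 0.215
```

play_rows(motion=[[[0, 0, 0], [0, 0, -4]], [[0, 0, -0.26], [0, 0, -6.7]], [[0, 0, -0.26], [0, 0, -6.7]], [[0, 0, -0.26], [0, 0, -6.7]], [[0, 0, -0.26], [0, 0, -6.7]], [[0, 0, -0.26], [0, 0, -6.7]], [[0, 0, -0.26], [0, 0, -6.7]], [[0, 0, -0.26], [0, 0, -6.7]], [[0, 0, -0.26], [0, 0, -6.7]], [[0, 0, -1.5], [0, 0, 0]], [[0, 0, -1.5], [0, 0, 0]], [[0, 0, 0], [0, 0, 0]]])

```text
time_s: 12.63
eef_pos: [573.9, -189.5, 97.5]
ee_rot: [0.0, -0.655, 0.756, -0.0]
force: [0.0, 0.2, -0.3]
grip_width: 0.213
```

```bash
python3 - <<'E'
from h import *
s=ctrl.sense();print(s['grip_width']*85.4,s['force'],s['wrist_torque'],s['joints'].round(2))
go(573.5,-190,74,-103)
E
```

```text
18.175111466053227 [ 0.04363999  0.17800896 -0.29706303] [-0.01052126  0.04167924 -0.01537873] [-0.51  0.61  1.41  0.    1.12  1.2 ]
at [ 573.9 -189.5   97.5] yaw -98.18 tilt 0.03 shift [ 0.5  0.3 23.5] turn z 4.82 rotvec err [-0.03  0.    4.82]
```

play_rows(motion=[[[0, 0, -18], [0, 0, 0]], [[0, 0, -25], [0, 0, 0]], [[0, 0, -25], [0, 0, 0]], [[-21.2, 13.6, -7], [0, 0, 0]], [[-21.2, 13.6, 0], [0, 0, 0]], [[-21.2, 13.6, 0], [0, 0, 0]], [[-21.2, 13.6, 0], [0, 0, 0]], [[-21.2, 13.6, 0], [0, 0, 0]], [[-21.2, 13.6, 0], [0, 0, 0]], [[-21.2, 13.6, 0], [0, 0, 0]], [[-21.2, 13.6, 0], [0, 0, 0]], [[-21.2, 13.6, 0], [0, 0, 0]], [[-21.2, 13.6, 0], [0, 0, 0]], [[0, 0, 0], [0, 0, -6.4]], [[0, 0, 0], [0, 0, -6.4]], [[0, 0, 0], [0, 0, -6.4]], [[0, 0, 0], [0, 0, -6.4]], [[0, 0, 0], [0, 0, -6.4]], [[0, 0, 0], [0, 0, -6]], [[0, 0, 0], [0, 0, 0]]])

```text
time_s: 14.3
eef_pos: [468.6, 39.4, 172.3]
ee_rot: [-0.0, 0.866, -0.499, 0.0]
force: [1.1, 0.3, -2.4]
grip_width: 0.215
```

```bash
python3 - <<'E'
from h import *
s=ctrl.sense();print(s['grip_width']*85.4,s['force'],s['wrist_torque'],s['joints'].round(2))
go(470,40,36,-60)
a=save('wrist','w3.png',1); b=save('scene','x2.png',1)
cv2.imwrite('pics/c3.png',np.hstack([cv2.resize(a,(400,300)),cv2.resize(b[130:280,140:340],(400,300))])[:,:,::-1])
E
```

```text
18.35664636108888 [ 1.12894231  0.30949554 -2.36658875] [-0.02497833  0.01576842  0.00331358] [-0.17  0.25  1.74  0.    1.15  0.88]
at [468.6  39.4 172.3] yaw -59.93 tilt 0.02 shift [ 1.000e-01 -1.400e+00  1.363e+02] turn z 0.07 rotvec err [-0.02 -0.    0.07]
```

View pics/c3.png

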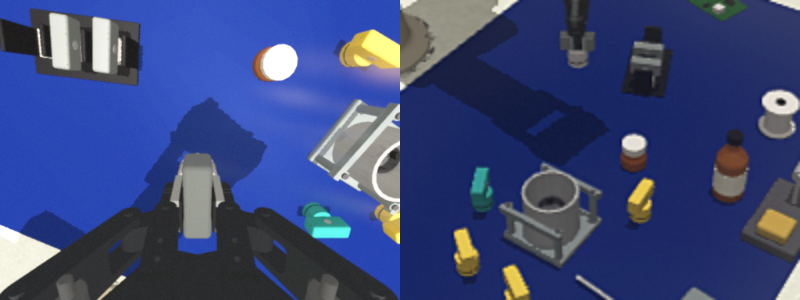

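play_rows(motion=[[[0, 0, 25], [0, 0, 0]], [[0, 0, 25], [0, 0, 0]], [[0, 0, 25], [0, 0, 0]], [[0, 0, 25], [0, 0, 0]], [[0, 0, 15], [0, 0, 0]], [[0, 0, 10], [0, 0, 0]], [[0, 0, 5], [0, 0, 0]], [[0, 0, 3], [0, 0, 0]], [[0, 0, 2], [0, 0, 0]], [[0, 0, 0], [0, 0, 0]], [[0, 0, 0], [0, 0, 0]]])

```text
time_s: 15.32
eef_pos: [469.1, 39.3, 37.7]
ee_rot: [-0.0, 0.866, -0.5, 0.001]
force: [0.1, 0.8, -1.2]
grip_width: 0.219
```

play_rows(motion=[[[0, 0, 0.7], [0, 0, 0]], [[0, 0, 0.7], [0, 0, 0]], [[0, 0, 0.6], [0, 0, 0]], [[0, 0, 0.5], [0, 0, 0]], [[0, 0, 0], [0, 0, 0]]])

```text
time_s: 15.73
eef_pos: [468.8, 39.3, 35.3]
ee_rot: [-0.0, 0.866, -0.5, 0.0]
force: [-2.3, 0.2, 6.8]
grip_width: 0.214
```

play_rows(motion=[[[0, 0, 0], [0, 0, 0]], [[0, 0, 0], [0, 0, 0]], [[0, 0, 0], [0, 0, 0]], [[0, 0, 0], [0, 0, 0]]], fingers=45)

```text
time_s: 16.07
eef_pos: [468.7, 39.4, 34.6]
ee_rot: [-0.0, 0.866, -0.5, 0.0]
force: [0.4, -0.6, 0.2]
grip_width: 0.526
```

play_rows(motion=[[[0, 0, -10], [0, 0, 0]], [[0, 0, -20], [0, 0, 0]], [[0, 0, -30], [0, 0, 0]], [[0, 0, -30], [0, 0, 0]], [[0, 0, -30], [0, 0, 0]], [[0, 0, -30], [0, 0, -6]], [[0, 0, 0], [0, 0, -7]], [[0, 0, 0], [0, 0, -7]], [[0, 0, 0], [0, 0, -7]], [[0, 0, 0], [0, 0, -7]], [[0, 0, 0], [0, 0, -7]], [[0, 0, 0], [0, 0, -7]], [[0, 0, 0], [0, 0, -7]], [[0, 0, 0], [0, 0, -7]], [[0, 0, 0], [0, 0, -7]], [[0, 0, 0], [0, 0, -7]], [[0, 0, 0], [0, 0, -7]], [[0, 0, 0], [0, 0, -7]], [[0, 0, 0], [0, 0, 0]], [[0, 0, 0], [0, 0, 0]]], fingers=80)

```text
time_s: 17.73
eef_pos: [468.6, 39.4, 185.1]
ee_rot: [0.0, 0.966, 0.257, 0.0]
force: [-0.8, 0.5, 0.3]
grip_width: 0.936
```

```bash
python3 - <<'E'
from h import *
s=ctrl.sense();print(s['time_s'],s['grip_width']*85.4,s['force'],s['joints'].round(2))
go(469,39.3,120,30)
print(proj('wrist',(469,39.3,58)).round(),proj('wrist',(480,252,5)).round())
save('wrist','w4.png')
E
```

```text
17.7333 79.9214043472117 [-0.7955619   0.53165437  0.25444225] [-0.17  0.24  1.73  0.    1.18 -0.69]
at [468.6  39.4 185.1] yaw 29.77 tilt 0.03 shift [ 0.3  0.2 65.1] turn z -0.23 rotvec err [ 0.02 -0.02 -0.23]
[252. 178.] [364.  -4.]
```

View pics/w4.png

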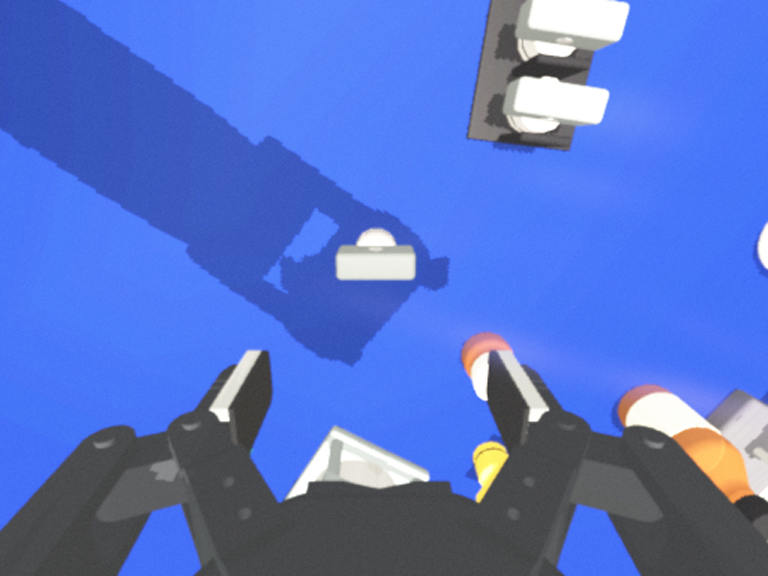

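play_rows(motion=[[[13.5, -22, -8], [0, 0, 0]], [[13.5, -22, -8], [0, 0, 0]], [[13.5, -22, -8], [0, 0, 0]], [[13.5, -22, -8], [0, 0, 0]], [[13.5, -22, -8], [0, 0, 0]], [[13.5, -22, -8], [0, 0, 0]], [[13.5, -22, -8], [0, 0, 0]], [[13.5, -22, -8], [0, 0, 0]], [[0, 0, 0], [0, 0, 0]], [[0, 0, 0], [0, 0, 0]], [[0, 0, 0], [0, 0, 0]]])

```text
time_s: 18.7
eef_pos: [474.1, 245.3, 248.3]
ee_rot: [0.0, 0.966, 0.258, -0.0]
force: [-0.2, 0.2, 0.3]
grip_width: 0.939
```

```bash
python3 - <<'E'
from h import *
s=ctrl.sense();print(s['time_s'],s['joints'].round(2)); go(475,245,250,30)
im=ctrl.capture('wrist'); cv2.imwrite('pics/raw5.png',im[:,:,::-1])
print(proj('wrist',(480,252,5)).round())
for n in ['empty_bay','rack']:
  for d in ctrl.spot_in('wrist',n)[:2]:
    u,v=d['position'][0]*512,d['position'][1]*384
    print(n,round(d['p'],2),round(u),round(v),ray('wrist',u,v,5).round(1))
u0,v0=150,50
cv2.imwrite('pics/w5.png',cv2.resize(im[v0:v0+195,u0:u0+260,::-1],None,fx=3,fy=3,interpolation=cv2.INTER_CUBIC))
E
```

```text
18.7 [ 0.26  0.32  1.44 -0.    1.38 -0.26]
at [474.1 245.3 248.3] yaw 29.88 tilt 0.05 shift [ 0.6  0.7 -1.7] turn z -0.12 rotvec err [ 0.    0.05 -0.12]
[258. 153.]
empty_bay 0.97 260 142 [474.5 267.    5. ]
rack 0.68 255 162 [483.1 237.9   5. ]
```

View pics/w5.png

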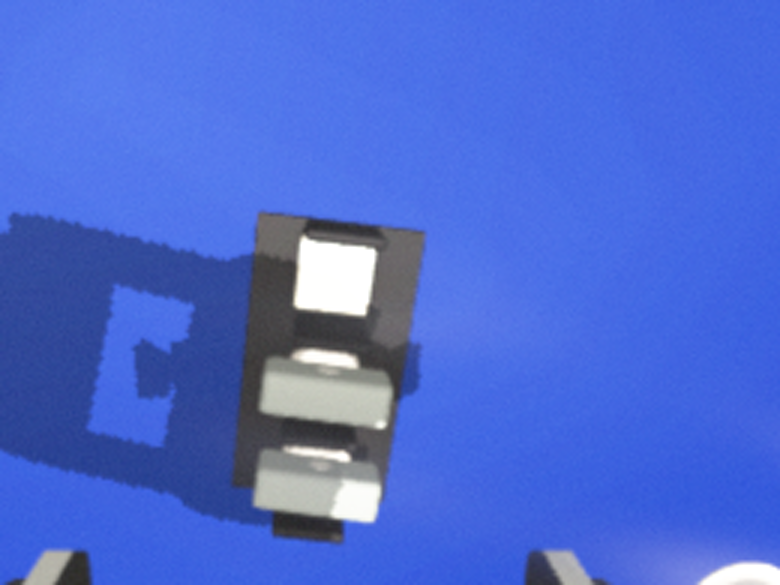

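```bash
python3 - <<'E'
from h import *
f=lambda L,z:np.array([ray('wrist',150+(u-1)/3,50+(v-1)/3,z)[:2] for u,v in L])
b=f([(259,213),(425,233),(233,487)],5)
w=b[1]-b[0]; l=b[0]-b[2]
A=lambda v:round(np.degrees(np.arctan2(v[1],v[0])),1)
print(b.round(1),np.linalg.norm(w),A(w),np.linalg.norm(l),A(l)-90)
p=f([(301,238),(377,241),(370,317),(295,308)],5);print('paper',p.round(1),p.mean(0),A(p[1]-p[0]+p[2]-p[3]), A(p[0]+p[1]-p[2]-p[3])-90)
for yaw in (A(w),(A(w)+A(l)-90)/2, A(l)-90):
    yy=np.radians(yaw);x=np.array([np.cos(yy),np.sin(yy)]);n=np.array([-x[1],x[0]])
    print(yaw,'bay',b[:2].mean(0)-25.5*n)
# wing tops of spares z=5+58=63
for L in ([(265,358),(390,372),(388,428),(260,410)],):
    q=f(L,63);print('wing',q.round(1),q.mean(0),A(q[1]-q[0]),A(q[2]-q[3]))
q=f([(264,360),(391,374)],63)
E
```

```text
[[430.2 276.1]
 [502.3 306.9]
 [485.3 147.6]] 78.3889080041572 23.1 139.82233291324468 23.200000000000003
paper [[452.9 275.9]
 [484.6 292.5]
 [500.6 259.8]
 [466.9 245.5]] [476.25260893 268.42980045] 25.2 25.400000000000006
23.1 bay [476.24246654 268.06690626]
23.150000000000006 bay [476.26293147 268.07564584]
23.200000000000003 bay [476.28338876 268.08440329]
wing [[461.7 231.1]
 [510.3 252. ]
 [522.7 230.2]
 [470.9 209.9]] [491.37195387 230.78947314] 23.2 21.4
```

play_rows(motion=[[[-13.4, 22, 8], [0, 0, 0]], [[-13.4, 22, 8], [0, 0, 0]], [[-13.4, 22, 8], [0, 0, 0]], [[-13.4, 22, 8], [0, 0, 0]], [[-13.4, 22, 8], [0, 0, 0]], [[-13.4, 22, 8], [0, 0, 0]], [[-13.4, 22, 8], [0, 0, 0]], [[-13.4, 22, 8], [0, 0, 0]], [[0, 0, 20], [0, 0, 0]], [[0, 0, 25], [0, 0, 0]], [[0, 0, 25], [0, 0, 0]], [[0, 0, 20], [0, 0, 0]], [[0, 0, 0], [0, 0, 0]], [[0, 0, 0], [0, 0, 0]]], fingers=80)

```text
time_s: 20.02
eef_pos: [469.1, 39.3, 94.6]
ee_rot: [-0.0, 0.966, 0.258, -0.001]
force: [0.2, 0.6, 0.2]
grip_width: 0.938
```

```bash
python3 - <<'E'
from h import *
s=ctrl.sense();print(s['time_s']); go(468.8,39.4,24,30.1)
E
```

```text
20.0167
at [469.1  39.3  94.6] yaw 29.91 tilt 0.08 shift [-0.1 -0.1 70.6] turn z -0.19 rotvec err [-0.05  0.06 -0.19]
```

play_rows(motion=[[[0, 0, 20], [0, 0, -0.2]], [[0, 0, 20], [0, 0, 0]], [[0, 0, 15], [0, 0, 0]], [[0, 0, 10], [0, 0, 0]], [[0, 0, 5], [0, 0, 0]], [[0, 0, 0], [0, 0, 0]], [[0, 0, 0], [0, 0, 0]]])

```text
time_s: 20.6
eef_pos: [470.0, 39.6, 25.5]
ee_rot: [0.0, 0.966, 0.26, 0.001]
force: [-0.4, 0.5, 0.7]
grip_width: 0.938
```

play_rows(motion=[[[0, 0, 0], [0, 0, 0]], [[0, 0, 0], [0, 0, 0]], [[0, 0, 0], [0, 0, 0]], [[0, 0, 0], [0, 0, 0]], [[0, 0, 0], [0, 0, 0]], [[0, 0, 0], [0, 0, 0]]], fingers=45, squeeze=50)

```text
time_s: 21.1
eef_pos: [469.8, 39.6, 25.6]
ee_rot: [0.0, 0.966, 0.26, 0.001]
force: [-1.4, 0.2, 5.7]
grip_width: 0.643
```

```bash
python3 - <<'E'
from h import *
s=ctrl.sense();print(s['time_s'],s['grip_width']*85.4,s['force']); go(468.8,39.4,105,23.2)
E
```

```text
21.1 54.91832950139535 [-1.37619187  0.20817949  5.67882335]
at [469.8  39.6  25.6] yaw 30.18 tilt 0.09 shift [ -0.9  -0.2 -79.4] turn z 6.98 rotvec err [ 0.06 -0.07  6.98]
```

play_rows(motion=[[[0, 0, -10], [0, 0, 0]], [[0, 0, -20], [0, 0, 0]], [[0, 0, -30], [0, 0, 0]], [[0, 0, -30], [0, 0, 0]], [[0, 0, -5], [0, 0, 7]], [[0, 0, 0], [0, 0, 0]], [[9.6, -20.7, 0], [0, 0, 0]], [[9.6, -20.7, 0], [0, 0, 0]], [[9.6, -20.7, 0], [0, 0, 0]], [[9.6, -20.7, 0], [0, 0, 0]], [[9.6, -20.7, 0], [0, 0, 0]], [[9.6, -20.7, 0], [0, 0, 0]], [[9.6, -20.7, 0], [0, 0, 0]], [[9.6, -20.7, 0], [0, 0, 0]], [[9.6, -20.7, 0], [0, 0, 0]], [[9.6, -20.7, 0], [0, 0, 0]], [[0, 0, 10], [0, 0, 0]], [[0, 0, 10], [0, 0, 0]], [[0, 0, 0], [0, 0, 0]], [[0, 0, 0], [0, 0, 0]]])

```text
time_s: 22.77
eef_pos: [475.6, 266.8, 98.6]
ee_rot: [0.0, 0.98, 0.201, -0.001]
force: [-0.4, 0.2, 0.2]
grip_width: 0.646
```

```bash
python3 - <<'E'
from h import *
s=ctrl.sense();print(s['time_s'],s['grip_width']*85.4,s['force']); go(476.3,268.2,98,23.2)
im=ctrl.capture('wrist'); cv2.imwrite('pics/raw6.png',im[:,:,::-1])
P=[proj('wrist',(476.3,268.2,z)).round(1) for z in (5,57,100)];print(P)
cv2.imwrite('pics/w6.png',cv2.resize(im[140:300,150:360,::-1],None,fx=3.7,fy=3.7,interpolation=cv2.INTER_CUBIC))
E
```

```text
22.7667 55.20139475352504 [-0.40654124  0.23013147  0.1828431 ]
at [475.6 266.8  98.6] yaw 23.19 tilt 0.15 shift [ 1.2 -1.   0.6] turn z -0.01 rotvec err [-0.01  0.15 -0.01]
[array([252.9, 186.6]), array([253. , 208.6]), array([253. , 237.1])]
```

View pics/w6.png

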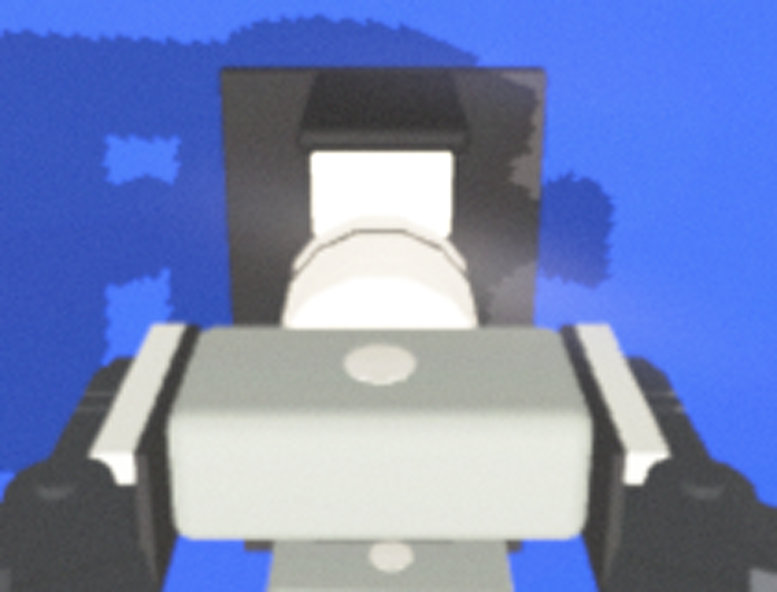

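```bash
python3 - <<'E'
from h import *
p,R=pose()
g=lambda u,v,z:(R.T@(ray('wrist',150+u/3.7,140+v/3.7,z)-p)).round(1)[:2]
print('plate edge',g(383,68,5),'-> bay y +25.5', g(383,68,5)[1]+25.5, 'x',(g(221,70,5)+g(546,70,5))/2, g(221,70,5),g(546,70,5))
print('div outer',g(386,128,57),'inner',g(386,150,57),'x',g(303,145,57),g(470,145,57))
print('paper far?',g(310,150,5),g(453,150,5))
f=98.6-25.6
print('foot front',g(380,216,f),'wing top front/back',g(380,415,f+58),g(380,538,f+58),'wing x',g(172,430,f+58),g(588,430,f+58))
im=cv2.imread('pics/raw6.png').astype(int).sum(2)
print('col255 rows150-205',im[150:206,240:270].mean(1).round().astype(int))
E
```

```text
plate edge [  1.4 -27.7] -> bay y +25.5 -2.1999999999999993 x [  1.45 -27.2 ] [-37.9 -27.2] [ 40.8 -27.2]
div outer [  1.7 -27.2] inner [  1.7 -22.8] x [-14.3 -23.8] [ 18.  -23.8]
paper far? [-16.7  -6.9] [18.8 -6.9]
foot front [  0.6 -15.2] wing top front/back [  0.5 -10.3] [0.5 8.4] wing x [-26.   -8.1] [27.  -8.1]
col255 rows150-205 [352 345 346 348 348 349 347 324 246 220 203 200 197 194 189 188 182 179
 176 172 170 171 167 169 181 210 242 258 242 219 321 725 765 765 765 765
 765 765 765 765 765 765 765 765 765 765 765 765 757 746 740 715 619 662
 678 686]
```

play_rows(motion=[[[1, -1.4, 0], [0, 0, 0]], [[0, 0, 5], [0, 0, 0]], [[0, 0, 5], [0, 0, 0]], [[0, 0, 4], [0, 0, 0]], [[0, 0, 4], [0, 0, 0]], [[0, 0, 4], [0, 0, 0]], [[0, 0, 3], [0, 0, 0]], [[0, 0, 0], [0, 0, 0]], [[0, 0, 0], [0, 0, 0]]])

```text
time_s: 23.57
eef_pos: [476.4, 269.5, 74.5]
ee_rot: [0.0, 0.98, 0.201, -0.0]
force: [0.3, -0.6, -1.1]
grip_width: 0.647
```

```bash
python3 - <<'E'
from h import *
s=ctrl.sense();print(s['time_s'],s['grip_width']*85.4,s['force'],s['wrist_torque']); go(476.3,268.2,30.6,23.2)
E
```

```text
23.5667 55.25305815198392 [ 0.28511091 -0.59697963 -1.05020356] [-0.00857421 -0.02132329 -0.00313084]
at [476.4 269.5  74.5] yaw 23.18 tilt 0.01 shift [-0.6  1.2 43.9] turn z -0.02 rotvec err [-0.    0.01 -0.02]
```

play_rows(motion=[[[0, 0.5, 4], [0, 0, 0]], [[0, 0, 7], [0, 0, 0]], [[0, 0, 7], [0, 0, 0]], [[0, 0, 7], [0, 0, 0]], [[0, 0, 6], [0, 0, 0]], [[0, 0, 5], [0, 0, 0]], [[0, 0, 3], [0, 0, 0]], [[0, 0, 2], [0, 0, 0]], [[0, 0, 0], [0, 0, 0]], [[0, 0, 0], [0, 0, 0]]])

```text
time_s: 24.4
eef_pos: [476.8, 269.1, 33.7]
ee_rot: [-0.0, 0.98, 0.201, 0.0]
force: [0.2, -0.0, -0.8]
grip_width: 0.648
```

play_rows(motion=[[[0, 0, 0.9], [0, 0, 0]], [[0, 0, 0.9], [0, 0, 0]], [[0, 0, 0.7], [0, 0, 0]], [[0, 0, 0.6], [0, 0, 0]], [[0, 0, 0.4], [0, 0, 0]], [[0, 0, 0], [0, 0, 0]]])

```text
time_s: 24.9
eef_pos: [476.7, 269.1, 30.6]
ee_rot: [0.0, 0.98, 0.201, 0.0]
force: [-2.4, -0.7, 4.5]
grip_width: 0.648
```

```bash
python3 - <<'E'
from h import *
s=ctrl.sense();print(s['time_s'],s['grip_width']*85.4,s['force'],s['wrist_torque']); go(476.3,268.2,30.6,23.2)
E
```

```text
24.9 55.3196014892249 [-2.40516847 -0.66526949  4.54747426] [-0.14280275  0.37752534  0.00980473]
at [476.7 269.1  30.6] yaw 23.18 tilt 0.01 shift [-0.7  0.6  0. ] turn z -0.02 rotvec err [ 0.   -0.01 -0.02]
```

play_rows(motion=[[[0, 0, 0], [0, 0, 0]], [[0, 0, 0], [0, 0, 0]], [[0, 0, 0], [0, 0, 0]], [[0, 0, 0], [0, 0, 0]], [[0, 0, 0], [0, 0, 0]]], fingers=78)

```text
time_s: 25.32
eef_pos: [476.7, 269.1, 30.1]
ee_rot: [-0.0, 0.98, 0.201, -0.0]
force: [-0.5, 0.1, -0.2]
grip_width: 0.913
```

play_rows(motion=[[[0, 0, -8], [0, 0, 0]], [[0, 0, -15], [0, 0, 0]], [[0, 0, -25], [0, 0, 0]], [[0, 0, -30], [0, 0, 0]], [[0, 0, -30], [0, 0, 0]], [[0, 0, -30], [0, 0, 0]], [[0, 0, -30], [0, 0, 0]], [[0, 0, -30], [0, 0, 0]], [[0, 0, 0], [0, 0, 0]], [[0, 0, 0], [0, 0, 0]]])

```text
time_s: 26.15
eef_pos: [477.1, 269.2, 229.9]
ee_rot: [-0.0, 0.98, 0.201, 0.002]
force: [-0.4, -0.3, -0.9]
grip_width: 0.913
```

```bash
python3 - <<'E'
from h import *
s=ctrl.sense();print(s['time_s'],s['force'],s['eef_pos'])
a=ctrl.capture('wrist'); b=ctrl.capture('scene')
cv2.imwrite('pics/c7.png',np.hstack([cv2.resize(a[90:240,160:360],(400,300)),cv2.resize(b[130:280,140:340],(400,300))])[:,:,::-1])
E
```

```text
26.15 [-0.38566798 -0.34539951 -0.86753163] [477.07578346 269.19029559 229.93541202]
```

View pics/c7.png

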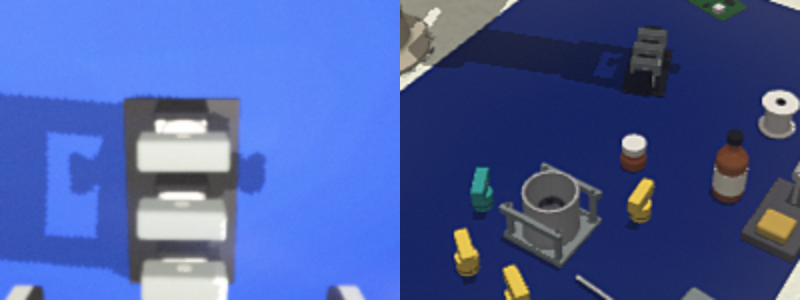

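The picture shows three parallel bungs in the rack, the new one upright at about (184,152) in the left half. On the right the pot sits down inside the guard at about (550,200), and the other objects are where they were.

```bash
python3 -c "
from rig import ctrl
print(ctrl.finish_job())"
```

```text
the job is handed in; nothing more can be done
None
```

The job is done and handed in at about 26 s, well inside the 72 s limit. The freed bung stands upright in the rack's empty bay.

- **Freeing it:** I gripped the bung by its flat faces and twisted it back and forth, lifting about 0.25 mm per 0.12 rad. That is a little under the 3 mm per rad limit. The downward pull while lifting stayed near 2 N or less at my readings. Once the bung was free, the twisting torque dropped to about zero.
- **On the mat:** I stood it upright and let go, then took it again by the two ends of its wing.
- **In the bay:** I lowered it slowly until it touched the floor at the expected height, with about 4.5 N of contact force, then opened the fingers and backed away.

**Last checks:**
- The final pictures show the new bung upright, its wing parallel to the other two, and the gripper clear.
- The pot looks seated in its guard, though I judged that by eye and did not measure it.
- The jar, look-alikes and other objects in view look where they were. The tweezers and board were mostly outside that picture.
- Two estimates of the bay centre disagreed by about 1 mm, so I aimed between them. No sideways contact showed on the way down.

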